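# Hover the tube over the marked cradle

## Task

Take the orange tube out of the low blue rest, carry it over the rack of standing tubes, and hold it level above the wooden cradle that has the green counter on it: lined up with both notches, centred lengthwise, its underside about 15 mm above the tops of the uprights, so that I can pencil the cut marks on it. The tube must touch neither cradle, nothing may touch the rack, and the counters, metal box, tape roll and mallet must be left where they are. Finish while still holding the tube steady there in the gripper: do not lower it into the notches or let go.

Things in the scene. Friction and masses are not known exactly. Their poses are not given: they have to be found in the camera images.
- tube_center (a point): the tube to carry: orange with bright aluminium ends, 22 mm in diameter, 200 long, about 60 g, lying level in a low blue rest. Point: its centre, on the axis (31 mm above the table at the start); x along the tube. The rest is fixed: base 180 x 50 x 6, two saddles 50 wide, 12 thick, 28 tall, 70 mm either side of its middle; the tube is free to be gripped between them
- cradle_a_top (a point): fixed wooden cradle, same as cradle_b: base 200 x 80 x 12 mm, two uprights across it 100 mm apart, 14 thick, 70 wide, tops 70 above the table, each with a square notch 28 wide and 22 deep in its top. Point: midway between the uprights, level with their tops. x along the line of the notches (as the tube is to lie), z up. A counter lies on the base 79 mm along +x; its colour varies
- cradle_b_top (a point): fixed wooden cradle, same as cradle_a: base 200 x 80 x 12 mm, two uprights across it 100 mm apart, 14 thick, 70 wide, tops 70 above the table, each with a square notch 28 wide and 22 deep in its top. Point: midway between the uprights, level with their tops. x along the line of the notches (as the tube is to lie), z up. A counter lies on the base 79 mm along +x; its colour varies
- green_counter: loose green plastic disc, 34 in diameter, 8 thick, lying on the base of the cradle to be used; origin at the centre of its underside
- red_counter: loose red plastic disc, 34 in diameter, 8 thick, lying on the base of the cradle not to be used; origin at the centre of its underside
- rack_top (a point): fixed rack between the tube and the cradles: a dark wooden block 300 x 50 x 35 mm with six upright orange tubes, 22 in diameter, in a row along it, the tallest reaching 130 mm above the table. Point: over the middle of the block, 130 mm above the table; x along the row, y across
- metal_box: loose closed grey metal box, 79 x 124 x 52 tall; origin at the centre of its underside
- tape_roll: loose roll of brown tape lying flat, 90 in diameter, 24 high; origin at the centre of its underside
- mallet: loose black rubber mallet with a red handle, lying on the table: handle along x, 24 in diameter, from 150 behind the origin, head 52 in diameter and 85 wide from 70 to 122 ahead; origin at table height
Mind the look-alikes: they are no part of the job. What is shaped like the part that bears cradle_a_top but pink or turquoise is not meant.

How it is judged (in metres and radians):
On the way, in this order (a step that is already met when the one before it is completed fails the run):
1. the tube is lifted out of the blue rest in the gripper (height (world z) of tube_center above 0.07 m and contact force between tube and the fingers above 1 N), for 0.05 s.
2. the tube is carried over the rack (z of tube_center in the frame of rack_top above 0.011 m and y of tube_center in the frame of rack_top between -0.06 and 0.04 m and x of tube_center in the frame of rack_top between -0.17 and 0.17 m).
At the end, for the whole second after the job is handed in: the gripper holds the tube still over the cradle with the green counter: centre within 12 mm lengthwise and 9 mm crosswise of the cradle's middle, axis within 0.12 rad of the line of the notches, underside 3 to 28 mm above the tops of the uprights, touching neither cradle (((horizontal distance between green_counter and cradle_a_top below 0.1 m and x of tube_center in the frame of cradle_a_top between -0.012 and 0.012 m and y of tube_center in the frame of cradle_a_top between -0.009 and 0.009 m and z of tube_center in the frame of cradle_a_top between 0.014 and 0.039 m and angle between the x axis of tube_center and the x axis of cradle_a_top, either way round below 0.12 rad) or (horizontal distance between green_counter and cradle_b_top below 0.1 m and x of tube_center in the frame of cradle_b_top between -0.012 and 0.012 m and y of tube_center in the frame of cradle_b_top between -0.009 and 0.009 m and z of tube_center in the frame of cradle_b_top between 0.014 and 0.039 m and angle between the x axis of tube_center and the x axis of cradle_b_top, either way round below 0.12 rad)) and contact force between tube and the fingers above 1 N and linear speed of tube below 0.02 m/s and angular speed of tube below 0.15 rad/s and contact force between tube and cradle_a below 0.1 N and contact force between tube and cradle_b below 0.1 N); the arm keeps its last pose, push and grip.
It fails at once if the tube touches a cradle (contact force between tube and cradle_a above 0.5 N or contact force between tube and cradle_b above 0.5 N).
It fails at once if the rack is touched (contact force between anything else and rack above 0.5 N).
It fails at once if a counter is moved by over 10 mm (distance of any of green_counter, red_counter from where it was at the start of the episode above 0.01 m).
It fails at once if the metal box, tape roll or mallet is moved by over 15 mm (distance of any of metal_box, tape_roll, mallet from where it was at the start of the episode above 0.015 m).
It also fails if it takes over 38 s, if anything falls off the work surface, if the arm or the gripper's body presses on something with over 40 N, if the wrist force passes 120 N, or if a joint passes its speed limit or range.

## Robot

A 6-joint arm with a two-finger parallel gripper is mounted at the origin on the work surface. World frame = base frame: x ahead of the robot, y to its left, z up, the work surface at z = 0. Lengths are in mm, angles in rad, forces in N, time in s.
With the tool pointing down it reaches from about 375 to 825 mm from the base axis. Payload 5.5 kg.
Tool frame: the origin (TCP) lies midway between the tips of the shut fingers; the grasp point (between the pads) lies 19 mm behind it; z points along the fingers, y is the direction in which the jaws open and shut (so a half turn about z gives the same grasp; the last joint's range is limited). The gripper opens to 85 mm and grips with 20 to 120 N. Pads are 22 mm wide; open, the fingers measure 114 mm over their backs; the gripper's body (76 mm by 85 mm) begins 54 mm behind the grasp point. The pads swing forward as they close: fully open they stand 13 mm farther back than shut.
Start: joints at [1.147, 0.314, -0.047, 1.21, 0, 1.571], TCP at [246.733, 546.917, 231.299] pointing down, gripper open.
Joint ranges: [-2.67, 2.67], [-0.69, 1.73], [-1.03, 1.25], [-2.08, 2.16], [-1.42, 1.45], [-3.14, 3.14]. Speed limits (rad/s): [2.39, 2.39, 3.01, 3.14, 3.14, 3.14].

## Interface

Orientations are given as a unit quaternion [w, x, y, z].
In Python, from rig import observe, grab_frame, job_done, look_for, cut_out, pinpoint gives the robot as it stands.
- The arm moves only by the shell command python3 -m pendant 'ROWS'. ROWS is JSON, a list of rows, each an object of numbers: "fingers": the closure, from 0 (fully open) to 1 (shut); "dx", "dy", "dz": the shift along the tool's x, y, z normalised to -1 to 1, where 1 is 0.04 m; "wx", "wy", "wz": the turn, a rotation vector about the tool's x, y, z normalised to -1 to 1, where 1 is 5 degrees. In form: [{"fingers": .., "dx": .., "dy": .., "dz": .., "wx": .., "wy": .., "wz": ..}, ...]. A call has 1 to 8 rows; each row shifts and turns the commanded pose from where the row before left it, along the tool's axes as they then stand; what a row does not reach is not made up. A row lasts 1/12 s, in which the tool goes at most 41.7 mm and 7.16 degrees, less where a joint would pass 70% of its speed; a pose out of reach is approached as far as the arm can. A call with a number of a shift or a turn outside -1 to 1 is refused whole. A call with a gripper value outside its range is refused whole. The fingers move at their own pace and stop on an object; the grip force is fixed at half the most. Time passes only in rows, so rows that do not move let the fingers close. It gives the time, the measured TCP pose, the force and the opening at its end, in the units of the state.
- observe(): the state, without advancing time (a new reading comes with each control period).
- grab_frame(name): name is "side" or "top"; returns a dict with "img" (480x640x3 uint8, red, green, blue), "range_z" (480x640 float32, mm along the optical axis (not along the pixel's ray), 0 where there is no reading), "fx", "fy", "cx", "cy" (pixels), "camera_from_world" (4x4, takes a point from world to camera coordinates). Camera axes: x right, y down, z forward; pixel columns grow to the right and rows downward; lengths in mm; the calibration is good to about 2 mm. A picture is of the moment at which its call begins.
- job_done(): hands the job in, once; it reports no verdict.
Trained networks look in a picture, given as the dict that the camera call returned (one of the last four; its "shot" number tells which), for a name from the list of things; names that differ only in an ending like _2 or _b are one class to them, and where a whole thing is asked for, a point or a joint stands for the part that bears it (a point fixed in the world has none). Each returns a list of dicts, best first, with "p" (0 to 1); they miss things now and then, are a little off and sometimes report something else, mostly with a low value. They report only what shows in the picture. A call takes as long as a camera call. They do not tell look-alikes from the thing itself.
- look_for(query, picture): "location" ([column, row] in pixels, amid what is visible of it).
- cut_out(query, picture): "region" (480x640 bool, what is visible of it) and "location" ([column, row] in pixels, amid what is visible of it).
- pinpoint(query, picture): "location" ([column, row] in pixels: a listed point, or the origin of a listed thing).
The state is a dict: "time": time; "joint_positions": joint angles; "qd": joint speeds; "tau": joint torques, N m; "tcp_pos": TCP position; "orientation": TCP orientation; "wrist_force": force on the tool from outside, world axes, zero at the start; "moment": the same for the moment, N m; "gripper_width": finger opening in mm.
Only numpy, scipy, OpenCV 4.12 (cv2) and the standard library are available. Lean on these libraries where they do the work, as an engineer would, in place of code of your own. Each camera call takes 0.05 s, during which the arm holds its last target. There are 200 camera calls.

## Working session

There is one attempt and no reset: what is moved stays moved. The work goes in short steps, Python scripts to look and compute and a shell command to move; the robot and the scene stay as the last step left them, time stands still between calls to the robot, and variables do not carry over. Pictures are saved under pics/ and viewed, about 8 in all and at most 12, crops included, and the job is handed in when it is done.

```bash
mkdir -p pics; cat > h.py <<'E'
import numpy as np, cv2
from rig import *
def world(f,u,v,z=None):
    T=np.linalg.inv(f["camera_from_world"]); K=np.array([(u-f["cx"])/f["fx"],(v-f["cy"])/f["fy"],1.0])
    if z is None:
        d=f["range_z"][int(round(v)),int(round(u))]; return T[:3,:3]@(K*d)+T[:3,3]
    r=T[:3,:3]@K; o=T[:3,3]; return o+r*(z-o[2])/r[2]
def cloud(f,m):
    v,u=np.nonzero(m&(f["range_z"]>0)); d=f["range_z"][v,u]
    P=np.stack([(u-f["cx"])/f["fx"]*d,(v-f["cy"])/f["fy"]*d,d],1)
    T=np.linalg.inv(f["camera_from_world"]); return P@T[:3,:3].T+T[:3,3]
def save(f,n): cv2.imwrite("pics/"+n,f["img"][:,:,::-1])
E
python3 - <<'E'
from h import *
np.set_printoptions(precision=1,suppress=True)
Z={"tube_center":31,"cradle_a_top":70,"green_counter":12,"red_counter":12,"rack_top":130,"metal_box":0,"tape_roll":0,"mallet":0}
print(observe()["orientation"])
for c in("top","side"):
    f=grab_frame(c);save(f,c+"0.png")
    for q,z in Z.items():
        for r in pinpoint(q,f)[:4]:
            print(c,q,round(r["p"],2),np.array(r["location"]),world(f,*r["location"],z))
E
```

```text
[-0.   0.2  1.  -0. ]
top tube_center 0.96 [148.8 232.2] [539.5 330.8  31. ]
top cradle_a_top 0.87 [308.4 256.1] [ 482.5 -101.5   70. ]
top cradle_a_top 0.84 [367.2 331.1] [ 291. -259.   70.]
top cradle_a_top 0.77 [136.9 357.8] [211.3 329.4  70. ]
top green_counter 0.43 [301.8 228.7] [562.7 -82.1  12. ]
top red_counter 0.45 [371.7 209.6] [ 621.7 -275.7   12. ]
top rack_top 0.94 [226.6 220.9] [561.1 107.1 130. ]
top metal_box 0.66 [168.  160.6] [747.6 299.1   0. ]
top tape_roll 0.69 [324.6 148.9] [ 795.2 -141.     0. ]
top tape_roll 0.18 [149.7 234. ] [538.3 337.9   0. ]
top mallet 0.9 [457.1 253.3] [ 506.5 -518.8    0. ]
side tube_center 0.88 [322.7 183.1] [535.6 320.5  31. ]
side cradle_a_top 0.86 [229.1 179.1] [202.9 335.4  70. ]
side cradle_a_top 0.81 [319.2 254.9] [485.7 -86.3  70. ]
side cradle_a_top 0.72 [255.1 304. ] [ 292.4 -255.7   70. ]
side green_counter 0.44 [341.3 263.7] [554.2 -75.1  12. ]
side red_counter 0.49 [379.1 309. ] [ 638.9 -267.8   12. ]
side rack_top 0.89 [339.  194.9] [571.1 119.4 130. ]
side metal_box 0.89 [383.3 190.7] [754.2 287.2   0. ]
side metal_box 0.64 [337.3 194.6] [584.7 286.    0. ]
side tape_roll 0.79 [425.5 276.7] [ 804.1 -150.3    0. ]
side mallet 0.77 [341.3 395.3] [ 498.5 -520.4    0. ]
```

View pics/top0.png

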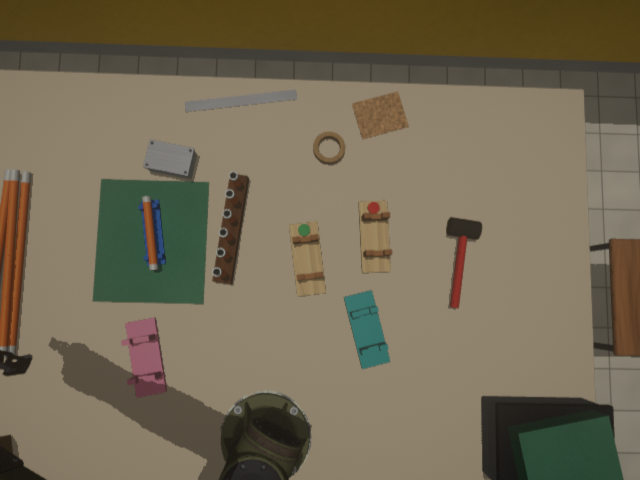

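View pics/side0.png

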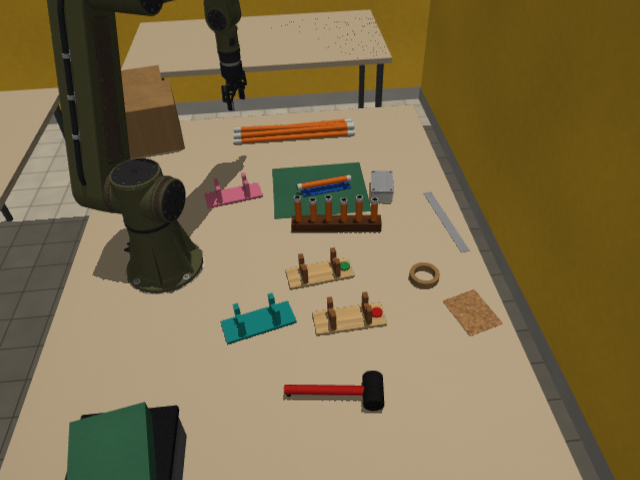

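The top view shows the tube in its rest at (150,232) and the rack at (230,228). The wooden cradle with the green counter is at (308,258), and the one with red is at (375,236). Pink and turquoise are decoys. Next I refine with depth.

```bash
python3 - <<'E'
from h import *
np.set_printoptions(precision=1,suppress=True)
def rect(P,n):
    r=cv2.minAreaRect(P[:,:2].astype(np.float32)); 
    print(n,len(P),"rect",np.array(r[0]),np.array(r[1]),round(r[2],1),"z",np.percentile(P[:,2],[1,50,99]))
for c in("top","side"):
    f=grab_frame(c); P=cloud(f,np.ones((480,640),bool))
    v,u=np.nonzero(f["range_z"]>0); col=f["img"][v,u].astype(int)
    def box(cx,cy,rx,ry,z0,z1): return (abs(P[:,0]-cx)<rx)&(abs(P[:,1]-cy)<ry)&(P[:,2]>z0)&(P[:,2]<z1)
    up=box(485,-98,75,60,45,90); base=box(485,-98,130,70,6,20)
    print(c); rect(P[up],"uprights"); rect(P[base],"base")
    for s in(1,-1):
        m=up&((P[:,0]-485)*s>0); print(" upright",P[m].mean(0)); rect(P[m],"  ")
    t=box(538,330,130,60,33,60); rect(P[t],"tube"); 
    Q=P[t]; print(" axis fit",cv2.fitLine(Q[:,:2].astype(np.float32),cv2.DIST_HUBER,0,.01,.01).ravel())
    rect(P[box(565,107,190,60,20,160)],"rack all"); rect(P[box(565,107,190,60,80,160)],"racktubes")
    g=box(560,-80,60,60,5,35)&(col[:,1]>col[:,0]*1.5); print(" green",P[g].mean(0),g.sum())
    for q in("tube_center",):
        r=cut_out(q,f)[0]; rect(cloud(f,r["region"]),"tube net")
    rect(P[box(748,295,90,90,30,70)],"box")
E
```

```text
top
uprights 287 rect [481.1 -98.3] [114.3  69.8] 8.2 z [45.3 67.1 75.3]
base 1701 rect [478.2 -97.8] [136.  247.5] 87.4 z [ 6.5 12.  19. ]
 upright [529.7 -91.6  60.9]
   150 rect [530.5 -91.2] [14.6 69.8] 8.2 z [45.4 66.5 75.2]
 upright [ 431.3 -105.5   62. ]
   137 rect [ 431.4 -104.9] [14.1 68.4] 8.2 z [45.4 67.5 75.3]
tube 605 rect [537.1 322.8] [200.   32.2] 9.2 z [33.2 40.2 47.5]
 axis fit [  1.    0.2 536.4 325.2]
rack all 2150 rect [556.9 113. ] [ 51.6 299.9] 83.2 z [ 23.9  36.7 133.2]
racktubes 547 rect [557.2 113. ] [ 23.9 272.2] 83.3 z [ 81.7 121.2 134.9]
 green [559.5 -87.   19.8] 87
tube net 651 rect [535.8 331. ] [200.   32.7] 9.9 z [ 7.9 39.9 47.4]
box 1387 rect [741.8 284. ] [126.5  80.4] 79.8 z [32.5 52.2 58.5]
side
uprights 259 rect [482.6 -99.9] [115.7  81.2] 7.7 z [45.7 65.5 74.9]
base 1097 rect [484.1 -97.8] [257.7 134.8] 0.9 z [ 6.2 13.1 19.5]
 upright [531.6 -97.8  62.4]
   134 rect [532.4 -94. ] [15.9 79.6] 7.3 z [45.7 65.4 74.8]
 upright [ 433.  -111.6   62.8]
   125 rect [ 432.8 -106.7] [14.6 81.1] 8.3 z [45.7 66.1 75.1]
tube 253 rect [541.5 315.4] [202.   38.8] 8.2 z [33.3 40.6 48.8]
 axis fit [  1.    0.2 538.4 320.3]
rack all 1924 rect [558.6 109.4] [ 61.4 299.1] 83.7 z [ 21.1  41.6 132.7]
racktubes 596 rect [557.8 108.2] [ 36.2 271. ] 83.9 z [ 80.7 111.5 134.6]
 green [562.1 -92.5  20.3] 61
tube net 361 rect [540.1 351. ] [210.5  86.9] 9.1 z [-0.9 38.  48.5]
box 563 rect [744.4 280.5] [131.6  77.6] 81.0 z [31.  52.6 59.6]
```

```bash
cat >> h.py <<'E'
from scipy.spatial.transform import Rotation as R
def tool():
    s=observe(); q=s["orientation"]; r=R.from_quat([*q[1:],q[0]]).as_matrix(); return s,r
def go(p,yaw):
    "tool-frame rows needed to bring TCP to p with tool x at world yaw (deg), pointing down"
    s,r=tool(); a=np.radians(yaw); x=np.array([np.cos(a),np.sin(a),0]); z=np.array([0,0,-1.]); G=np.stack([x,np.cross(z,x),z],1)
    print("t",s["time"],"tcp",s["tcp_pos"],"yaw",np.degrees(np.arctan2(r[1,0],r[0,0])),"w",s["gripper_width"],"F",s["wrist_force"])
    w=R.from_matrix(r.T@G).as_rotvec(degrees=True)/5
    print(" turn units",w,"| shift units, tool now",r.T@(np.array(p)-s["tcp_pos"])/40," after turn",G.T@(np.array(p)-s["tcp_pos"])/40)
def tubefit(f,c,z0,r=(130,130)):
    P=cloud(f,np.ones((480,640),bool)); v,u=np.nonzero(f["range_z"]>0); col=f["img"][v,u].astype(int)
    m=(abs(P[:,0]-c[0])<r[0])&(abs(P[:,1]-c[1])<r[1])&(abs(P[:,2]-z0)<20)
    og=m&(col[:,0]>1.6*col[:,1])&(col[:,0]>2.2*col[:,2]); Q=P[og]
    l=cv2.fitLine(Q[:,:2].astype(np.float32),cv2.DIST_HUBER,0,.01,.01).ravel(); d=l[:2]*np.sign(l[0]); n=np.array([-d[1],d[0]])
    al=(Q[:,:2]-l[2:])@d; off=(P[:,:2]-l[2:]); k=m&(abs(off@n)<9)&(P[:,2]>z0); ak=off[k]@d
    mid=lambda a:(np.percentile(a,.5)+np.percentile(a,99.5))/2
    print("tube yaw",np.degrees(np.arctan2(d[1],d[0])),"orange mid",l[2:]+d*mid(al),"len",np.ptp(al),"all mid",l[2:]+d*mid(ak),np.ptp(ak),"n",len(Q),"ztop",np.percentile(Q[:,2],[50,95]))
E
python3 - <<'E'
from h import *
np.set_printoptions(precision=2,suppress=True)
f=grab_frame("top"); tubefit(f,(537,324),40,(130,60)); tubefit(grab_frame("side"),(537,324),40,(130,60))
go([537,324,120],189.4)
E
```

```text
tube yaw 8.98911 orange mid [538.49 325.28] len 165.84965262139747 all mid [536.93 325.04] 196.93038063355152 n 472 ztop [40.58 45.44]
tube yaw 9.828773 orange mid [540.68 319.86] len 167.96998292053007 all mid [540.47 319.82] 200.6151907247795 n 250 ztop [37.91 45.54]
t 1.2 tcp [246.74 546.93 231.31] yaw 155.71809169627005 w 85.48465024493682 F [ 0.05 -0.38  0.34]
 turn units [ 0.    0.   -6.74] | shift units, tool now [-8.91 -2.1   2.78]  after turn [-6.25 -6.68  2.78]
```

```bash
python3 -m pendant '[{"fingers":0,"wz":-0.96},{"fingers":0,"wz":-0.96},{"fingers":0,"wz":-0.96},{"fingers":0,"wz":-0.96},{"fingers":0,"wz":-0.96},{"fingers":0,"wz":-0.97},{"fingers":0,"wz":-0.97}]'
python3 -m pendant '[{"fingers":0,"dx":-0.5,"dy":-0.5,"dz":0.2},{"fingers":0,"dx":-0.6,"dy":-0.6,"dz":0.2},{"fingers":0,"dx":-0.6,"dy":-0.6,"dz":0.2},{"fingers":0,"dx":-0.6,"dy":-0.6,"dz":0.2},{"fingers":0,"dx":-0.6,"dy":-0.6,"dz":0.2},{"fingers":0,"dx":-0.6,"dy":-0.6,"dz":0.2},{"fingers":0,"dx":-0.6,"dy":-0.6,"dz":0.2},{"fingers":0,"dx":-0.6,"dy":-0.6,"dz":0.2}]'
python3 -c "
from h import *
np.set_printoptions(precision=2,suppress=True)
go([538,324,90],189.4)"
```

```text
t 1.2 tcp [246.74 546.93 231.31] yaw 155.71809169627005 w 85.48465024493682 F [ 0.05 -0.38  0.34]
 turn units [ 0.    0.   -6.74] | shift units, tool now [-8.93 -2.09  3.53]  after turn [-6.27 -6.69  3.53]$[0]: bad value
$[0]: bad value
```

```bash
python3 -m pendant '[{"fingers":0,"dx":0,"dy":0,"dz":0,"wx":0,"wy":0,"wz":-0.96},{"fingers":0,"dx":0,"dy":0,"dz":0,"wx":0,"wy":0,"wz":-0.96},{"fingers":0,"dx":0,"dy":0,"dz":0,"wx":0,"wy":0,"wz":-0.96},{"fingers":0,"dx":0,"dy":0,"dz":0,"wx":0,"wy":0,"wz":-0.96},{"fingers":0,"dx":0,"dy":0,"dz":0,"wx":0,"wy":0,"wz":-0.96},{"fingers":0,"dx":0,"dy":0,"dz":0,"wx":0,"wy":0,"wz":-0.97},{"fingers":0,"dx":0,"dy":0,"dz":0,"wx":0,"wy":0,"wz":-0.97}]'
python3 -m pendant '[{"fingers":0,"dx":-0.5,"dy":-0.5,"dz":0.2,"wx":0,"wy":0,"wz":0},{"fingers":0,"dx":-0.6,"dy":-0.6,"dz":0.2,"wx":0,"wy":0,"wz":0},{"fingers":0,"dx":-0.6,"dy":-0.6,"dz":0.2,"wx":0,"wy":0,"wz":0},{"fingers":0,"dx":-0.6,"dy":-0.6,"dz":0.2,"wx":0,"wy":0,"wz":0},{"fingers":0,"dx":-0.6,"dy":-0.6,"dz":0.2,"wx":0,"wy":0,"wz":0},{"fingers":0,"dx":-0.6,"dy":-0.6,"dz":0.2,"wx":0,"wy":0,"wz":0},{"fingers":0,"dx":-0.6,"dy":-0.6,"dz":0.2,"wx":0,"wy":0,"wz":0},{"fingers":0,"dx":-0.6,"dy":-0.6,"dz":0.2,"wx":0,"wy":0,"wz":0}]'
python3 -c "
from h import *
np.set_printoptions(precision=2,suppress=True)
go([538,324,90],189.4)"
```

```text
time: 1.78
tcp_pos: [246.7, 546.9, 231.3]
orientation: [0.0, -0.084, 0.996, -0.0]
wrist_force: [-0.3, -0.2, -0.3]
gripper_width: 85.3
time: 2.45
tcp_pos: [464.2, 391.1, 167.0]
orientation: [0.0, -0.082, 0.997, 0.0]
wrist_force: [0.9, -0.3, 0.3]
gripper_width: 85.1
t 2.45 tcp [464.19 391.12 167.03] yaw -170.57748266201625 w 85.0873749140233 F [ 0.94 -0.27  0.34]
 turn units [0. 0. 0.] | shift units, tool now [-1.55 -1.96  1.93]  after turn [-1.55 -1.96  1.93]
```

```bash
python3 -m pendant '[{"fingers":0,"dx":-0.4,"dy":-0.5,"dz":0.5,"wx":0,"wy":0,"wz":0},{"fingers":0,"dx":-0.4,"dy":-0.5,"dz":0.5,"wx":0,"wy":0,"wz":0},{"fingers":0,"dx":-0.4,"dy":-0.5,"dz":0.5,"wx":0,"wy":0,"wz":0},{"fingers":0,"dx":-0.35,"dy":-0.46,"dz":0.43,"wx":0,"wy":0,"wz":0},{"fingers":0,"dx":0,"dy":0,"dz":0,"wx":0,"wy":0,"wz":0},{"fingers":0,"dx":0,"dy":0,"dz":0,"wx":0,"wy":0,"wz":0}]'
python3 - <<'E'
from h import *
np.set_printoptions(precision=2,suppress=True)
go([538,324,13],189.4)
f=grab_frame("side"); cv2.imwrite("pics/s1.png",cv2.resize(f["img"][110:270,220:440,::-1],None,fx=3.5,fy=3.5,interpolation=cv2.INTER_CUBIC))
E
```

```text
time: 2.95
tcp_pos: [536.7, 323.6, 88.8]
orientation: [-0.001, -0.081, 0.997, -0.0]
wrist_force: [-0.2, -0.1, 0.4]
gripper_width: 85.1
t 2.95 tcp [536.75 323.64  88.81] yaw -170.70963338051226 w 85.12250938949377 F [-0.24 -0.1   0.43]
 turn units [-0.01 -0.03 -0.02] | shift units, tool now [-0.04  0.01  1.9 ]  after turn [-0.03  0.    1.9 ]
```

View pics/s1.png

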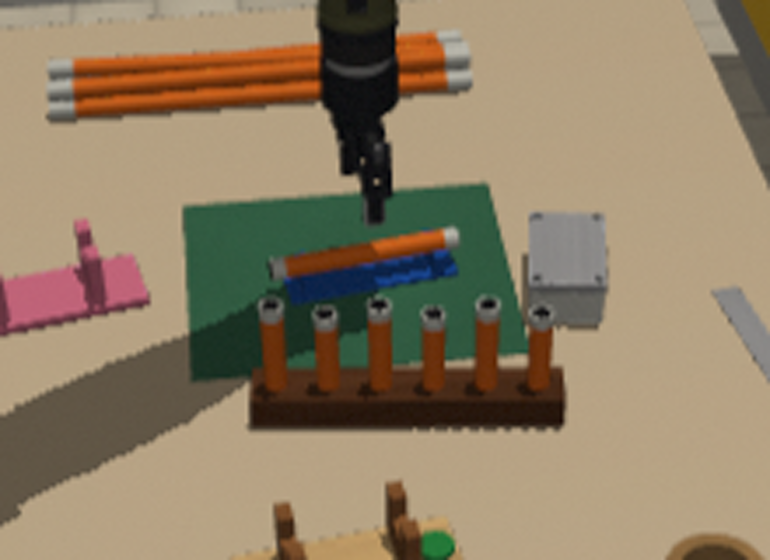

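The gripper is centred over the tube (crop 370,220), with the jaws across it and the rack clear of the fingers. I descend and close.

```bash
python3 -m pendant '[{"fingers":0,"dx":-0.03,"dy":0,"dz":0.5,"wx":0,"wy":0,"wz":0},{"fingers":0,"dx":0,"dy":0,"dz":0.5,"wx":0,"wy":0,"wz":0},{"fingers":0,"dx":0,"dy":0,"dz":0.5,"wx":0,"wy":0,"wz":0},{"fingers":0,"dx":0,"dy":0,"dz":0.37,"wx":0,"wy":0,"wz":0},{"fingers":0,"dx":0,"dy":0,"dz":0,"wx":0,"wy":0,"wz":0},{"fingers":0.4,"dx":0,"dy":0,"dz":0,"wx":0,"wy":0,"wz":0},{"fingers":0.5,"dx":0,"dy":0,"dz":0,"wx":0,"wy":0,"wz":0},{"fingers":0.6,"dx":0,"dy":0,"dz":0,"wx":0,"wy":0,"wz":0}]'
python3 -m pendant '[{"fingers":0.7,"dx":0,"dy":0,"dz":0,"wx":0,"wy":0,"wz":0},{"fingers":0.8,"dx":0,"dy":0,"dz":0,"wx":0,"wy":0,"wz":0},{"fingers":1,"dx":0,"dy":0,"dz":0,"wx":0,"wy":0,"wz":0},{"fingers":1,"dx":0,"dy":0,"dz":0,"wx":0,"wy":0,"wz":0},{"fingers":1,"dx":0,"dy":0,"dz":0,"wx":0,"wy":0,"wz":0},{"fingers":1,"dx":0,"dy":0,"dz":0,"wx":0,"wy":0,"wz":0},{"fingers":1,"dx":0,"dy":0,"dz":0,"wx":0,"wy":0,"wz":0},{"fingers":1,"dx":0,"dy":0,"dz":0,"wx":0,"wy":0,"wz":0}]'
```

```text
time: 3.67
tcp_pos: [539.1, 326.4, 17.2]
orientation: [0.001, -0.082, 0.997, 0.001]
wrist_force: [0.2, -0.8, 0.0]
gripper_width: 51.7
time: 4.33
tcp_pos: [538.8, 325.7, 16.4]
orientation: [0.001, -0.082, 0.997, 0.001]
wrist_force: [-1.3, -0.0, 6.2]
gripper_width: 19.9
```

```bash
python3 -m pendant '[{"fingers":1,"dx":0,"dy":0,"dz":-0.2,"wx":0,"wy":0,"wz":0},{"fingers":1,"dx":0,"dy":0,"dz":-0.4,"wx":0,"wy":0,"wz":0},{"fingers":1,"dx":0,"dy":0,"dz":-0.6,"wx":0,"wy":0,"wz":0},{"fingers":1,"dx":0,"dy":0,"dz":-0.6,"wx":0,"wy":0,"wz":0},{"fingers":1,"dx":0,"dy":0,"dz":-0.6,"wx":0,"wy":0,"wz":0},{"fingers":1,"dx":0,"dy":0,"dz":-0.6,"wx":0,"wy":0,"wz":0},{"fingers":1,"dx":0,"dy":0,"dz":-0.6,"wx":0,"wy":0,"wz":0},{"fingers":1,"dx":0,"dy":0,"dz":-0.6,"wx":0,"wy":0,"wz":0}]'
python3 - <<'E'
from h import *
np.set_printoptions(precision=2,suppress=True)
go([481,-98,180],188.1)
for c in("top","side"):
    f=grab_frame(c); tubefit(f,(537,324),200,(130,60))
cv2.imwrite("pics/s2.png",cv2.resize(f["img"][80:240,220:440,::-1],None,fx=3.5,fy=3.5,interpolation=cv2.INTER_CUBIC))
E
```

```text
time: 5.0
tcp_pos: [537.8, 324.9, 184.8]
orientation: [-0.0, -0.082, 0.997, -0.0]
wrist_force: [-0.8, -0.2, 0.2]
gripper_width: 19.8
t 5.0 tcp [537.83 324.89 184.81] yaw -170.59067015288957 w 19.812413505858167 F [-0.79 -0.18  0.19]
 turn units [-0.   -0.    0.26] | shift units, tool now [  3.13 -10.2    0.12]  after turn [  2.9  -10.27   0.12]
tube yaw 9.106107 orange mid [537.56 323.34] len 167.83121858941587 all mid [536.47 323.16] 201.47902787439432 n 450 ztop [208.87 213.04]
tube yaw 10.376521 orange mid [542.63 319.53] len 168.18648706930037 all mid [540.87 319.2 ] 201.7101589221807 n 233 ztop [210.98 217.82]
```

View pics/s2.png

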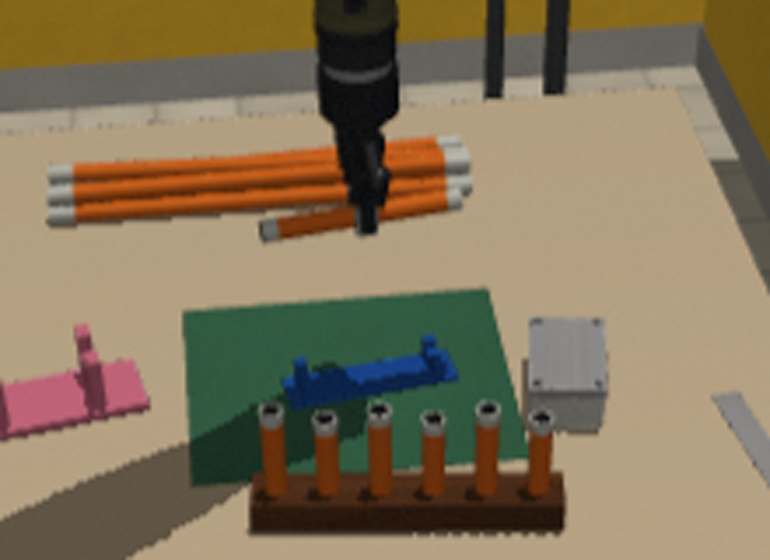

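The tube is held level and off the rest. Now I carry it over the rack at TCP z 185, which puts its underside near 189.

```bash
python3 -m pendant '[{"fingers":1,"dx":0.1,"dy":-0.3,"dz":0,"wx":0,"wy":0,"wz":0},{"fingers":1,"dx":0.2,"dy":-0.6,"dz":0,"wx":0,"wy":0,"wz":0},{"fingers":1,"dx":0.2,"dy":-0.7,"dz":0,"wx":0,"wy":0,"wz":0},{"fingers":1,"dx":0.2,"dy":-0.7,"dz":0,"wx":0,"wy":0,"wz":0},{"fingers":1,"dx":0.2,"dy":-0.7,"dz":0,"wx":0,"wy":0,"wz":0},{"fingers":1,"dx":0.2,"dy":-0.7,"dz":0,"wx":0,"wy":0,"wz":0},{"fingers":1,"dx":0.2,"dy":-0.7,"dz":0,"wx":0,"wy":0,"wz":0},{"fingers":1,"dx":0.2,"dy":-0.7,"dz":0,"wx":0,"wy":0,"wz":0}]'
python3 -m pendant '[{"fingers":1,"dx":0.2,"dy":-0.7,"dz":0,"wx":0,"wy":0,"wz":0},{"fingers":1,"dx":0.2,"dy":-0.7,"dz":0,"wx":0,"wy":0,"wz":0},{"fingers":1,"dx":0.2,"dy":-0.7,"dz":0,"wx":0,"wy":0,"wz":0},{"fingers":1,"dx":0.2,"dy":-0.7,"dz":0,"wx":0,"wy":0,"wz":0},{"fingers":1,"dx":0.2,"dy":-0.7,"dz":0,"wx":0,"wy":0,"wz":0},{"fingers":1,"dx":0.2,"dy":-0.7,"dz":0,"wx":0,"wy":0,"wz":0},{"fingers":1,"dx":0.2,"dy":-0.5,"dz":0,"wx":0,"wy":0,"wz":0.26},{"fingers":1,"dx":0,"dy":-0.2,"dz":0,"wx":0,"wy":0,"wz":0}]'
python3 -m pendant '[{"fingers":1,"dx":0,"dy":0,"dz":0,"wx":0,"wy":0,"wz":0},{"fingers":1,"dx":0,"dy":0,"dz":0,"wx":0,"wy":0,"wz":0}]'
python3 - <<'E'
from h import *
np.set_printoptions(precision=2,suppress=True)
go([481,-98,110],188.1)
for c in("top","side"):
    f=grab_frame(c); tubefit(f,(481,-98),200)
E
```

```text
time: 5.77
tcp_pos: [510.5, 111.9, 182.0]
orientation: [-0.001, -0.082, 0.997, -0.0]
wrist_force: [0.8, -0.9, -1.1]
gripper_width: 20.2
time: 6.43
tcp_pos: [486.3, -91.1, 182.0]
orientation: [-0.002, -0.069, 0.998, -0.0]
wrist_force: [0.4, 0.2, -0.9]
gripper_width: 20.0
time: 6.6
tcp_pos: [488.3, -88.3, 182.6]
orientation: [-0.001, -0.07, 0.998, 0.0]
wrist_force: [-0.5, -0.7, -0.7]
gripper_width: 20.5
t 6.6 tcp [488.33 -88.3  182.62] yaw -171.92181119464647 w 20.47927493169795 F [-0.49 -0.72 -0.75]
 turn units [ 0.01 -0.01 -0.  ] | shift units, tool now [ 0.21 -0.22  1.82]  after turn [ 0.22 -0.21  1.82]Traceback (most recent call last):
  File "<stdin>", line 5, in <module>
  File "h.py", line 26, in tubefit
    l=cv2.fitLine(Q[:,:2].astype(np.float32),cv2.DIST_HUBER,0,.01,.01).ravel(); d=l[:2]*np.sign(l[0]); n=np.array([-d[1],d[0]])
      ~~~~~~~~~~~^^^^^^^^^^^^^^^^^^^^^^^^^^^^^^^^^^^^^^^^^^^^^^^^^^^^^
cv2.error: OpenCV(4.12.0) /io/opencv/modules/imgproc/src/linefit.cpp:50: error: (-215:Assertion failed) count > 0 in function 'fitLine2D_wods'
```

```bash
python3 - <<'E'
from h import *
np.set_printoptions(precision=2,suppress=True)
f=grab_frame("top"); g=grab_frame("side"); 
tubefit(g,(481,-98),200)
cv2.imwrite("pics/both.png",np.vstack([cv2.resize(x,(600,300),interpolation=cv2.INTER_CUBIC) for x in (f["img"][130:370,140:620,::-1],g["img"][130:340,170:590,::-1])]))
E
```

```text
tube yaw 8.094698 orange mid [490.01 -94.1 ] len 168.8609884446597 all mid [489.5  -94.17] 200.34505331237207 n 375 ztop [205.48 211.74]
```

View pics/both.png

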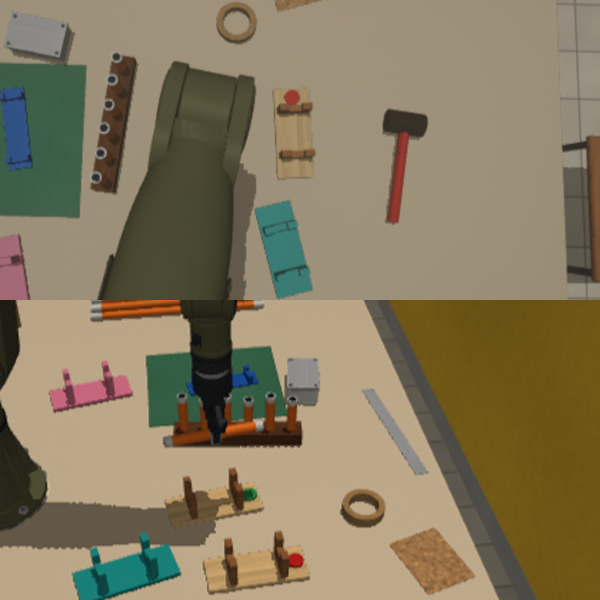

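The tube is still held (side crop 215,435). The arm hides it from the top camera. Using the offsets measured earlier between tube and TCP, I aim TCP at (481.5,-97).

```bash
python3 -m pendant '[{"fingers":1,"dx":0.1,"dy":-0.1,"dz":0.2,"wx":0,"wy":0,"wz":0},{"fingers":1,"dx":0.1,"dy":-0.09,"dz":0.3,"wx":0,"wy":0,"wz":0},{"fingers":1,"dx":0,"dy":0,"dz":0.4,"wx":0,"wy":0,"wz":0},{"fingers":1,"dx":0,"dy":0,"dz":0.4,"wx":0,"wy":0,"wz":0},{"fingers":1,"dx":0,"dy":0,"dz":0.3,"wx":0,"wy":0,"wz":0},{"fingers":1,"dx":0,"dy":0,"dz":0.2,"wx":0,"wy":0,"wz":0},{"fingers":1,"dx":0,"dy":0,"dz":0,"wx":0,"wy":0,"wz":0},{"fingers":1,"dx":0,"dy":0,"dz":0,"wx":0,"wy":0,"wz":0}]'
cat > chk.py <<'E'
from h import *
np.set_printoptions(precision=2,suppress=True)
T=[]
for i in range(4):
    g=grab_frame("side"); s,r=tool(); T.append([*s["tcp_pos"],np.degrees(np.arctan2(r[1,0],r[0,0]))])
print("tcp avg",np.mean(T,0),"sd",np.std(T,0)); 
go([481.5,-97,81],188.1); tubefit(g,(481,-98),T[0][2]+19)
r=cut_out("tube_center",g); print([(x["p"],x["location"]) for x in r][:2])
for q,z in(("tube_center",T[0][2]+15),("cradle_a_top",70)):
    for x in pinpoint(q,g)[:3]: print(q,round(x["p"],2),world(g,*x["location"],z))
cv2.imwrite("pics/c%d.png"%(s["time"]*100),cv2.resize(g["img"][190:300,250:400,::-1],None,fx=5,fy=5,interpolation=cv2.INTER_CUBIC))
E
python3 chk.py; ls pics
```

```text
time: 7.42
tcp_pos: [481.7, -96.7, 111.0]
orientation: [-0.0, -0.071, 0.997, 0.0]
wrist_force: [0.5, -0.4, -0.0]
gripper_width: 20.2
tcp avg [ 482.69  -97.03  111.93 -171.86] sd [0.2  0.09 0.21 0.01]
t 7.6167 tcp [482.85 -97.11 112.11] yaw -171.8692269348107 w 20.03487273638209 F [-0.52  0.05 -0.14]
 turn units [-0.01  0.02  0.01] | shift units, tool now [0.03 0.01 0.78]  after turn [0.03 0.01 0.78]
tube yaw 7.913121 orange mid [ 484.12 -104.1 ] len 168.91149542096792 all mid [ 483.43 -104.2 ] 199.74823779817112 n 300 ztop [134.71 140.81]
[]
tube_center 0.9 [ 478.27 -105.83  126.6 ]
cradle_a_top 0.97 [484.28 -95.14  70.  ]
cradle_a_top 0.83 [ 296.45 -261.24   70.  ]
cradle_a_top 0.83 [207.65 319.31  70.  ]
both.png
c761.png
s1.png
s2.png
side0.png
top0.png
```

```bash
python3 -m pendant '[{"fingers":1,"dx":0.02,"dy":0,"dz":0.15,"wx":0,"wy":0,"wz":0},{"fingers":1,"dx":0,"dy":0,"dz":0.2,"wx":0,"wy":0,"wz":0},{"fingers":1,"dx":0,"dy":0,"dz":0.2,"wx":0,"wy":0,"wz":0},{"fingers":1,"dx":0,"dy":0,"dz":0.15,"wx":0,"wy":0,"wz":0},{"fingers":1,"dx":0,"dy":0,"dz":0.07,"wx":0,"wy":0,"wz":0},{"fingers":1,"dx":0,"dy":0,"dz":0,"wx":0,"wy":0,"wz":0},{"fingers":1,"dx":0,"dy":0,"dz":0,"wx":0,"wy":0,"wz":0},{"fingers":1,"dx":0,"dy":0,"dz":0,"wx":0,"wy":0,"wz":0}]'
python3 chk.py; cp $(ls -t pics/c*.png|head -1) pics/cf.png
```

```text
time: 8.43
tcp_pos: [481.5, -97.2, 80.6]
orientation: [0.0, -0.071, 0.997, -0.0]
wrist_force: [-1.3, 0.5, -0.9]
gripper_width: 20.1
tcp avg [ 481.68  -97.23   80.82 -171.88] sd [0.02 0.01 0.03 0.  ]
t 8.6333 tcp [481.66 -97.21  80.82] yaw -171.87980866852712 w 20.052370228468686 F [-0.38  0.01 -1.16]
 turn units [-0.    0.01  0.  ] | shift units, tool now [ 0.    0.01 -0.  ]  after turn [ 0.    0.01 -0.  ]
tube yaw 8.061834 orange mid [ 482.9  -104.59] len 168.01494878709568 all mid [ 482.88 -104.6 ] 199.74962771396898 n 296 ztop [103.44 109.74]
[(0.8, [310.4, 251.1])]
tube_center 0.94 [480.69 -94.04  95.78]
cradle_a_top 0.98 [ 302.61 -247.95   70.  ]
cradle_a_top 0.91 [493.31 -95.41  70.  ]
cradle_a_top 0.75 [202.02 319.45  70.  ]
```

View pics/cf.png

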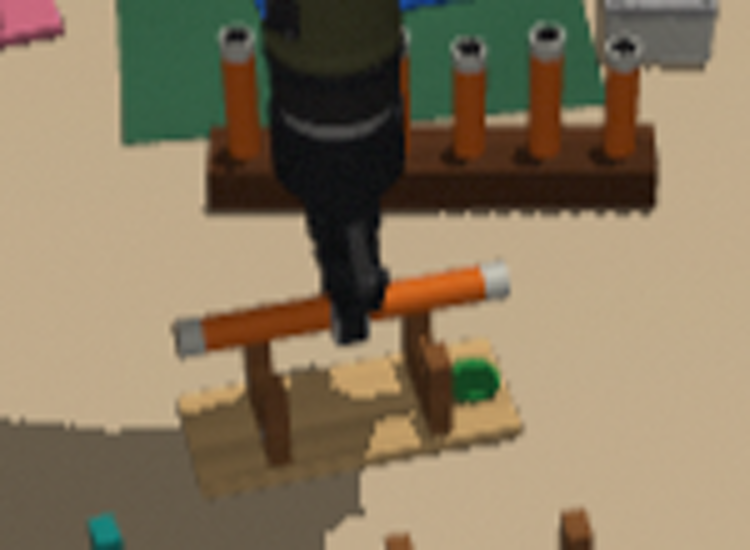

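The tube sits above both notches, overhangs each end equally, and has a visible gap above the uprights. All the estimates agree to about 2 mm, so I hand in.

```bash
python3 -c "
from rig import *
s=observe();print(s['time'],s['gripper_width'],max(map(abs,s['qd'])));print(job_done())"
```

```text
8.7833 19.89921602082428 0.002431983524570126
the job is handed in; nothing more can be done
None
```

I took the orange tube out of the blue rest and carried it over the rack with its underside about 60 mm above the tallest tube. I handed in with it held still above the cradle with the green counter, after about 8.8 s of robot time. No verdict came back.

**Position:** the last TCP reading was (481.7, -97.2, 80.8) mm. The cradle centre, from the top camera before the lift, was about (481, -98) mm.

**Lengthwise:** the tube's middle was within about 2 mm of the cradle's middle.

**Crosswise:** the side camera put the tube at y -104.6 mm. That camera also read about 5.5 mm low before the lift, because it sees mostly the near side of the tube. Corrected, this gives about -99 mm, within 2 mm of the cradle and of the TCP.

**Alignment and height:** the tube's yaw was 8.1° and the cradle's was 7.9–8.2°. The tube's axis was about 96 mm up, so its underside was about 15 mm above the uprights.

**Grip:** the arm was still and the opening steady at about 20 mm. That is 2 mm under the tube's diameter, and I did not resolve why.

**Checks that failed or disagreed:**
- The arm hid the tube from the top camera at the end, so the final check rests on the side camera and the TCP alone.
- In the last picture the network's `cradle_a_top` point was 12 mm off lengthwise. The cradle was partly hidden then, and I trusted the earlier depth measurement instead.
- I did not re-measure the loose objects at the end. In the last pictures they looked undisturbed, and no wrist force above about 6 N was reported.

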